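Cradle a sealed ballast bar heavy end on the sprung saddle

TASK

One end of the sealed ballast bar hides a slug, and only its hang tells which: lift it by its orange swivel tab until it hangs free about 10 cm over the desk and see which end dips. Lay it in the cradle with the heavy end on the blue sprung saddle and let go of it, so that it lies level in both saddles with the blue pad pushed down. Then swing the steel strap over the bar, fully down into its catch, without toppling the small weight or the vial.

Things in the scene. Friction and masses are not known exactly. Their poses are not given: they have to be found in the camera images.
- bar: Sealed bar, 200 mm long along its x: aluminium tube 26 mm in diameter, two identical black square caps (30x30, 20 long); 0.43 kg. Origin: centre of the underside; z up through the tab. Starts level. Which end (+x or -x) is heavy varies and shows only in this body's tilt as it hangs: about 0.35 rad, heavy end down, the lowest edge then 35 mm below the origin.
- bar_mid (a point): Middle of the tube's axis, 15 mm above the bar's underside. Inside, a 0.26 kg slug sits 62 mm from here towards the heavy end; it stays there as long as the bar is kept tab upward.
- tab_grip (a point): Grip point of the orange swivel tab on the bar's middle: a plate 26 mm along the bar's x, 10 mm thick along its y, its top 15 mm above this point. It swivels up to 0.35 rad either way on a pin along y, 34 mm below this point and 37 mm above the bar's underside; a weak spring (0.05 N m/rad) stands it upright. Two grey cheeks by the pin end 26 mm below this point: keep fingertips above them.
- cradle: Cradle on a 240x90 mm wooden base fixed to the desk, long along its x. Origin: centre of its underside; z up. Saddles 30 mm long, 37 mm wide between grey side walls, at x = -91 mm (fixed, floor at z = 30 mm) and x = +91 mm (blue sprung pad); walls to z = 43 mm, flared above to 54 mm; end walls at x = +-113 mm, to z = 40 mm.
- cradle_seat (a point): Middle of the cradle at the level of both saddles, at x = 0, y = 0, z = 30 mm of the cradle. The origin of the properly seated bar lies here, the bar's x along the cradle's x either way round; the top of its tube is then at z = 58 mm of the cradle.
- cradle_pad (a joint): Travel of the blue sprung saddle pad (m): 0 up (its top at z = 38 mm of the cradle), 0.008 fully down (z = 30 mm, level with the other saddle). It starts down at about 1.8 N and is fully down at 2.4 N: the heavy end pushes it down by weight alone, the light end does not.
- cradle_strap (a joint): Angle of the steel strap (rad): 0 closed, level across the bar in its forked catch; it starts open at 1.75 to 2.1 (pi/2 is upright; stop at 2.2). Stiff hinge (about 0.03 N m): it stays wherever it is left. Strap 14 mm wide, 5 mm thick, 86 mm long.
- strap_hinge (a point): Hinge axis of the strap, parallel to the cradle's x, fixed at x = 62, y = +36, z = 66 mm of the cradle. At angle a the strap points from here along -y cos(a) + z sin(a) of the cradle. The catch is a fork at y = -36 mm whose prongs (x = 62 +-12 mm) end at z = 73 mm.
- strap_tip (a point): Middle of the strap's thickness 80 mm from the hinge axis, near its free end, which has a 10 mm lip on its upper face (the rear face when open).
- cal_weight: Brass-coloured calibration weight, 22x22x40 mm, standing loose on the desk; origin at the centre of its underside. Bystander.
- vial: Small capped sample vial, 25x25x62 mm, standing loose on the desk; origin at the centre of its underside. Bystander.

How it is judged (in metres and radians):
On the way, in this order (a step that is already met when the one before it is completed fails the run):
1. the bar hangs by its tab clear of the desk, tilted by its heavy end (height (world z) of bar above 0.06 m and angle between bar's own z axis and vertical above 0.15 rad), for 0.2 s.
2. the bar lies level in both saddles, the sprung pad pushed down by its weight, released, the strap still open (x of bar in the frame of cradle between -0.015 and 0.015 m and y of bar in the frame of cradle between -0.008 and 0.008 m and z of bar in the frame of cradle between 0.024 and 0.036 m and angle between the x axis of bar and the x axis of cradle, either way round below 0.1 rad and angle between bar's own z axis and vertical below 0.05 rad and value of joint cradle_pad above 0.0055 m and contact force between each of the fingers, the arm and anything else below 0.2 N and value of joint cradle_strap above 0.7 rad), for 0.2 s.
3. the strap is fully down in its catch (value of joint cradle_strap below 0.08 rad), for 0.1 s.
At the end, for the whole second after the job is handed in: The bar lies at rest and level (within 0.05 rad) in both saddles, centred within 15 mm along and 8 mm across the cradle and aligned with it within 0.1 rad, its heavy end holding the blue pad down at least 5.5 mm; the strap is down in its catch (joint under 0.08 rad) (x of bar in the frame of cradle between -0.015 and 0.015 m and y of bar in the frame of cradle between -0.008 and 0.008 m and z of bar in the frame of cradle between 0.024 and 0.036 m and angle between the x axis of bar and the x axis of cradle, either way round below 0.1 rad and angle between bar's own z axis and vertical below 0.05 rad and value of joint cradle_pad above 0.0055 m and value of joint cradle_strap below 0.08 rad and linear speed of bar below 0.02 m/s); the robot touches nothing.
It fails at once if the calibration weight is toppled (angle between cal_weight's own z axis and vertical above 0.5 rad).
It fails at once if the vial is toppled (angle between vial's own z axis and vertical above 0.5 rad).
It also fails if it takes over 64 s, if anything falls off the work surface, if the arm or the gripper's body presses on something with over 40 N, if the wrist force passes 120 N, or if a joint passes its speed limit or range.

ROBOT

A 6-joint arm with a two-finger parallel gripper is mounted at the origin on a cart in front of the work surface, level with it; the furniture and walls round the work are solid. World frame = base frame: x ahead of the robot, y to its left, z up, the work surface at z = 0. Lengths are in mm, angles in degrees, forces in N, time in s.
With the tool pointing down it reaches from about 300 to 850 mm from the base axis. Payload 4.2 kg.
Tool frame: the origin (TCP) lies between the finger pads; the fingertips stand 14 mm ahead of it and the grasp point (between the pads) lies 5 mm behind it (env.finger_overhang is the distance from the TCP to the fingertips, in mm); z points along the fingers, y is the line along which they close (so a half turn about z gives the same grasp; the last joint's range is limited). The gripper opens to 91 mm and grips with 3 to 60 N. Pads are 32 mm wide; open, the fingers measure 118 mm over their backs; the gripper's body (76 mm by 178 mm) begins 60 mm behind the grasp point.
Start: joints at [75.229, 18.312, 89.639, -0, 72.044, -1.146], TCP at [135.451, 558.833, 227.976] pointing down, gripper open.
Joint ranges: [-177.97, 177.97], [-48.28, 115.42], [12.27, 149.76], [-77.06, 257.06], [2.81, 150.46], [-146.56, 146.56]. Speed limits (degrees/s): [147.25, 147.25, 180, 180, 180, 180].

INTERFACE

Orientations are given as [roll, pitch, yaw] about the fixed x, y, z axes, in that order (R = Rz(yaw) Ry(pitch) Rx(roll)).
In Python, from workcell import status, cams, env, finder gives the robot as it stands.
- The arm moves only by the tool apply_moves, never from a script. Its argument "increments" is a list of rows, each a list of 7 numbers: the opening, from -1 (shut) to 1 (fully open), then the shift along the world's x, y, z in m, then the turn, a rotation vector about the world's x, y, z in degrees. In form: [[gripper, x, y, z, ax, ay, az], ...]. A call has 1 to 5 rows; each row shifts and turns the commanded pose from where the row before left it; what a row does not reach is not made up. A row lasts 1/12 s, in which the tool goes at most 41.7 mm and 7.16 degrees, less where a joint would pass 70% of its speed; a pose out of reach is approached as far as the arm can. A call with a gripper value outside its range is refused whole. The fingers move at their own pace and stop on an object; "newtons" is the grip in N (left out, the last holds). Time passes only in rows, so rows that do not move let the fingers close. It gives the time, the measured TCP pose, the force, the opening and the grip force at its end, in the units of the state.
- status.state(): the state, without advancing time (a new reading comes with each control period).
- cams.grab_frame(name): name is "side" or "top" or "wrist"; returns a dict with "color" (400x640x3 uint8, red, green, blue), "intrinsics" (3x3 intrinsics, pixels), "R" (3x3) and "t" (3): a world point X has camera coordinates R X + t. Camera axes: x right, y down, z forward; pixel columns grow to the right and rows downward; lengths in mm; the calibration is good to about 2 mm. A picture is of the moment at which its call begins. There is no depth.
- env.job_done(): hands the job in; it is judged then, once.
Trained networks look in the newest picture that a camera, given by its name, has taken for a name from the list of things; names that differ only in an ending like _2 or _b are one class to them, and where a whole thing is asked for, a point or a joint stands for the part that bears it (a point fixed in the world has none). Each returns a list of dicts, best first, with "score" (0 to 1); they miss things now and then, are a little off and sometimes report something else, mostly with a low value. They report only what shows in the picture. A call takes as long as a camera call.
- finder.boxes_of(query, camera): "rect" ([left, top, width, height] in pixels, round what is visible of it).
- finder.trace(query, camera): "pixels" (400x640 bool, what is visible of it) and "rect" ([left, top, width, height] in pixels, round what is visible of it).
The state is a dict: "time_s": time; "qpos": joint angles; "qvel": joint speeds; "effort": joint torques, N m; "ee_pos": TCP position; "ee_rot": TCP orientation; "force": force on the tool from outside, world axes, zero at the start; "torque": the same for the moment, N m; "gripper_width": finger opening in mm; "gripper_force": force on a finger pad.
Only numpy, scipy, OpenCV 4.12 (cv2) and the standard library are available. Lean on these libraries where they do the work, as an engineer would, in place of code of your own. Each camera call takes 0.05 s, during which the arm holds its last target. There are 200 camera calls.

## Working session

There is one attempt and no reset: what is moved stays moved. The work goes in short steps, Python scripts to look and compute and a tool call to move; the robot and the scene stay as the last step left them, time stands still between calls to the robot, and variables do not carry over. Pictures are saved under pics/ and viewed, at most 13 in all, crops included, and the job is handed in when it is done.

Besides the shell and the picture viewer there is one more tool, called after "Request:" in YAML: its name, and indented under it one key for each argument. apply_moves: Moves the arm, as the interface text tells. Its arguments: {"type":"object","properties":{"increments":{"type":"array","items":{"type":"array","items":{"type":"number"}}},"newtons":{"type":"number"}},"required":["increments"]}

```bash
mkdir -p pics; cat > h.py <<'E'
import numpy as np, cv2
from workcell import status, cams, env, finder
def ray(f,u,v):
    K,R,t=map(np.array,(f["intrinsics"],f["R"],f["t"])); C=-R.T@t
    d=R.T@np.linalg.inv(K)@np.array([u,v,1.]); return C,d
def at_z(f,u,v,z):
    C,d=ray(f,u,v); return (C+d*(z-C[2])/d[2]).round(1)
def proj(f,X):
    K,R,t=map(np.array,(f["intrinsics"],f["R"],f["t"])); p=K@(R@np.array(X,float)+t); return (p[:2]/p[2]).round(1)
def save(f,n): cv2.imwrite("pics/"+n,f["color"][:,:,::-1])
E
python3 - <<'E'
from h import *
s=status.state(); print(s["ee_pos"],s["ee_rot"],s["gripper_width"],s["time_s"])
ims=[]
for c in("top","side"):
    f=cams.grab_frame(c); ims.append(f["color"])
    print(c,(-np.array(f["R"]).T@np.array(f["t"])).round())
    for q in("bar","tab_grip","cradle","cradle_pad","cradle_strap","cal_weight","vial"):
        r=finder.trace(q,c)
        for d in r[:1]:
            m=d["pixels"].astype(np.uint8); ct=max(cv2.findContours(m,0,1)[0],key=cv2.contourArea)
            (cx,cy),wh,a=cv2.minAreaRect(ct); bp=cv2.boxPoints(((cx,cy),wh,a))
            print(q,round(d["score"],2),d["rect"],"ctr",round(cx),round(cy),"wh",np.round(wh),round(a), "z0",at_z(f,cx,cy,20))
    save(f,c+"0.png")
E
```

```text
[135.32479458 558.34278518 227.12882808] [-1.79897965e+02 -3.04001103e-03  1.66374995e+02] 91.21547171712082 0.0
top [ 456.   60. 1249.]
bar 0.56 [237.4, 198.1, 80.8, 32.1] ctr 277 213 wh [81. 13.] 15 z0 [556.2 149.1  20. ]
tab_grip 0.41 [270.1, 211.2, 10.2, 4.4] ctr 275 211 wh [11.  4.] 18 z0 [559.6 153.9  20. ]
cradle 0.58 [359.2, 197.1, 98.5, 61.1] ctr 406 232 wh [98. 49.] 14 z0 [ 506.9 -173.7   20. ]
cradle_pad 0.62 [363.1, 211.4, 15.5, 12.1] ctr 372 216 wh [12. 14.] 14 z0 [546.7 -89.8  20. ]
cradle_strap 0.5 [381.8, 227.4, 7.2, 25.0] ctr 383 241 wh [22.  8.] 85 z0 [ 484.8 -115.6   20. ]
cal_weight 0.63 [340.0, 159.0, 9.2, 12.5] ctr 345 164 wh [9. 8.] 90 z0 [680.3 -22.3  20. ]
vial 0.5 [386.5, 148.6, 13.6, 14.2] ctr 394 154 wh [11. 16.] 45 z0 [ 705.3 -146.1   20. ]
side [ 612. -913.  417.]
tab_grip 0.65 [299.9, 190.7, 5.7, 17.1] ctr 302 199 wh [18.  5.] 90 z0 [552.2 271.3  20. ]
cradle 0.97 [228.7, 199.1, 89.1, 124.8] ctr 275 264 wh [ 80. 122.] 8 z0 [ 516.4 -126.4   20. ]
cradle_pad 0.53 [284.1, 244.0, 17.1, 17.2] ctr 290 252 wh [13. 16.] 90 z0 [541.8 -70.3  20. ]
cradle_strap 0.76 [244.8, 196.7, 29.7, 47.1] ctr 259 220 wh [47.  8.] 56 z0 [452.9 114.5  20. ]
cal_weight 0.75 [351.8, 232.1, 9.0, 22.0] ctr 356 242 wh [18.  9.] 90 z0 [680.7 -28.1  20. ]
vial 0.72 [365.2, 246.0, 12.5, 30.5] ctr 370 262 wh [33.  9.] 90 z0 [ 703.  -122.5   20. ]
```

```bash
python3 - <<'E'
import cv2,numpy as np
a=cv2.imread("pics/top0.png")[120:290,210:490]; b=cv2.imread("pics/side0.png")[150:340,200:480]
a=cv2.resize(a,None,fx=2.85,fy=2.85)[:, :798]; cv2.imwrite("pics/topc.png",a)
cv2.imwrite("pics/sidec.png",cv2.resize(b,None,fx=2.85,fy=2.85)[:,:798])
E
```

```text
(no output)
```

View pics/topc.png

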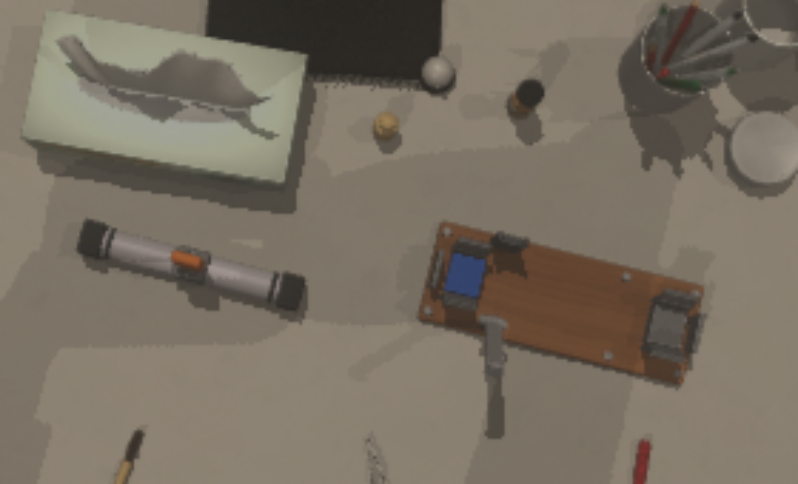

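View pics/sidec.png

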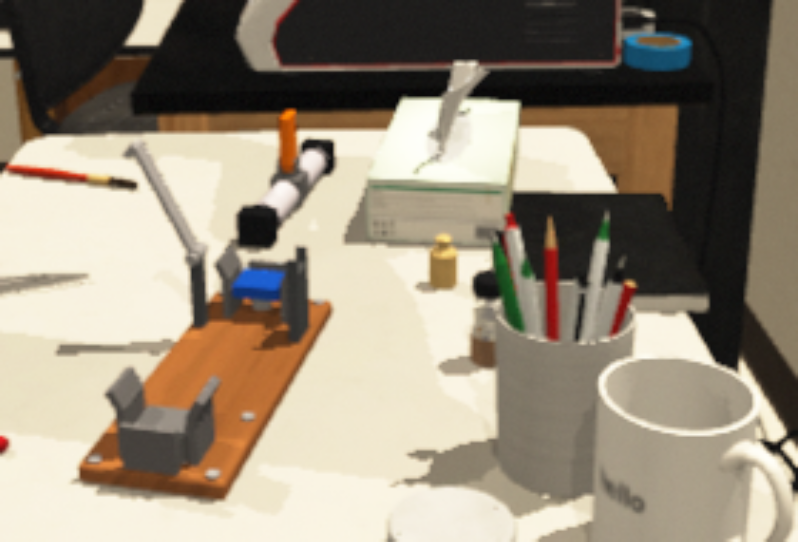

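The bar (left, tab at crop 187,260) and the cradle are nearly parallel. The blue pad (465,274) is at the +y end, and the open strap leans towards the robot. The weight and vial stand behind, clear of the work. Next I work out the poses.

```bash
python3 - <<'E'
from h import *
f=cams.grab_frame("top"); g=cams.grab_frame("side")
P=lambda c,z: at_z(f,c[0]/2.85+210,c[1]/2.85+120,z)
a,b=P((93,239),30),P((290,291),30); print("caps",a,b,"mid",(a+b)/2,"ang",np.degrees(np.arctan2(*(a-b)[[1,0]])),np.linalg.norm(a-b))
print("tab",P((187,260),86))
p,q=P((465,274),38),P((668,325),30); print("pad",p,"sad",q,"mid",(p+q)/2,"ang",np.degrees(np.arctan2(*(p-q)[[1,0]])),np.linalg.norm(p-q))
c=[P(k,10) for k in((444,222),(418,320),(683,385),(704,287))]
print("base",np.mean(c,0),[np.degrees(np.arctan2(*(u-v)[[1,0]])).round(1) for u,v in((c[0],c[3]),(c[1],c[2]))])
# bar/tab by side cam: triangulate tab
C1,d1=ray(f,275,211);C2,d2=ray(g,302,199)
A=np.stack([d1,-d2],1);s=np.linalg.lstsq(A,C2-C1,rcond=None)[0];print("tab tri",C1+d1*s[0],C2+d2*s[1])
m=(p+q)/2;t=np.arctan2(*(p-q)[[1,0]]);M=np.array([[np.cos(t),-np.sin(t)],[np.sin(t),np.cos(t)]])
h=lambda x,y,z:[*(m[:2]+M@[x,y]),z]
for n,X in(("hinge",h(62,36,66)),("catch",h(62,-36,73)),("pad",h(91,0,38)),("sad",h(-91,0,30))):
    for k,o,F in(("top",(210,120),f),("side",(200,150),g)): print(n,k,np.array(X).round(),(proj(F,X)-o)*2.85)
E
```

```text
caps [577.  233.4  30. ] [531.4  61.8  30. ] mid [554.2 147.6  30. ] ang 75.11847029685946 177.55539980524392
tab [553.8 147.3  86. ]
pad [545.5 -89.6  38. ] sad [ 501.6 -266.6   30. ] mid [ 523.55 -178.1    34.  ] ang 76.07043826983333 182.53824256850947
base [ 521.575 -178.675   10.   ] [np.float64(75.8), np.float64(76.2)]
tab tri [556.57806688 150.69545661  60.01464306] [559.51095433 150.92846816  60.28008146]
hinge top [ 504. -109.   66.] [493.05  321.195]
hinge side [ 504. -109.   66.] [194.655 253.65 ]
catch top [ 573. -127.   73.] [513.57  237.975]
catch side [ 573. -127.   73.] [294.975 252.795]
pad top [545. -90.  38.] [465.12 274.17]
pad side [545. -90.  38.] [258.78  277.875]
sad top [ 502. -266.   30.] [667.755 324.9  ]
sad side [ 502. -266.   30.] [165.015 420.09 ]
```

Request:
apply_moves:
  increments:
    - [0,0.0279,-0.0274,0,0,0,-6.1]
    - [0,0.0279,-0.0274,0,0,0,-6.1]
    - [0,0.0279,-0.0274,0,0,0,-6.1]
    - [0,0.0279,-0.0274,0,0,0,-6.1]
    - [0,0.0279,-0.0274,0,0,0,-6.1]
  newtons: 25

```text
time_s: 1.32
ee_pos: [275.8, 420.5, 228.1]
ee_rot: [180.0, 0.0, 135.6]
force: [1.6, 0.9, 0.3]
gripper_width: 61.0
gripper_force: 0.0
```

Request:
apply_moves:
  increments:
    - [0,0.0279,-0.0274,0,0,0,-6.1]
    - [0,0.0279,-0.0274,0,0,0,-6.1]
    - [0,0.0279,-0.0274,0,0,0,-6.1]
    - [0,0.0279,-0.0274,0,0,0,-6.1]
    - [0,0.0279,-0.0274,0,0,0,-6.1]

```text
time_s: 1.73
ee_pos: [415.5, 283.3, 228.2]
ee_rot: [180.0, -0.0, 105.1]
force: [1.0, 0.5, 0.5]
gripper_width: 45.3
gripper_force: 0.0
```

Request:
apply_moves:
  increments:
    - [0,0.0279,-0.0274,0,0,0,-6.1]
    - [0,0.0279,-0.0274,0,0,0,-6.1]
    - [0,0.0279,-0.0274,0,0,0,-6.1]
    - [0,0.0279,-0.0274,0,0,0,-6.1]
    - [0,0.0279,-0.0274,0,0,0,-6.0]

```text
time_s: 2.15
ee_pos: [555.1, 146.2, 228.1]
ee_rot: [180.0, -0.0, 74.7]
force: [-0.3, 0.3, 0.3]
gripper_width: 45.7
gripper_force: 0.0
```

Request:
apply_moves:
  increments:
    - [0,0,0,0,0,0,0]
    - [0,0,0,0,0,0,0]

```text
time_s: 2.32
ee_pos: [554.9, 146.4, 227.5]
ee_rot: [-180.0, 0.0, 74.8]
force: [-1.0, 0.8, 0.3]
gripper_width: 45.8
gripper_force: 0.0
```

```bash
python3 - <<'E'
from h import *
f=cams.grab_frame("wrist"); save(f,"w1.png")
for d in finder.trace("tab_grip","wrist")[:2]:
    m=d["pixels"].astype(np.uint8); (cx,cy),wh,a=cv2.minAreaRect(max(cv2.findContours(m,0,1)[0],key=cv2.contourArea))
    print(d["score"],d["rect"],cx,cy,wh,a,at_z(f,cx,cy,86),at_z(f,cx,cy,71))
print(status.state()["ee_pos"],status.state()["ee_rot"])
E
```

```text
0.69 [315.3, 159.4, 10.6, 38.5] 321.0 180.5 (33.0, 10.0) 90.0 [559.6 153.8  86. ] [558.8 150.7  71. ]
[553.33303131 148.1632207  227.78037592] [-1.79942019e+02 -1.95056153e-03  7.50149125e+01]
```

View pics/w1.png

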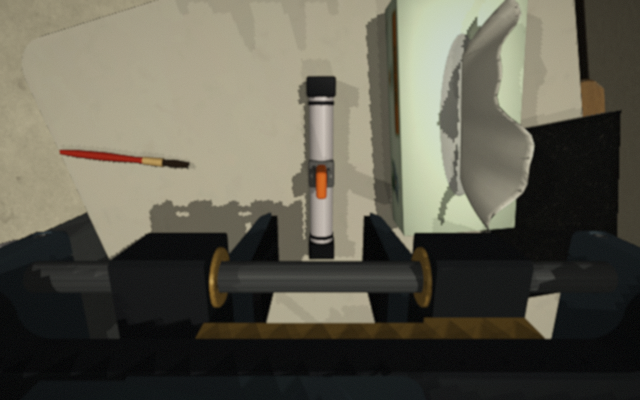

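The wrist view shows the bar aligned with the tool, with the tab at (321,180) centred between the fingers. I go down.

Request:
apply_moves:
  increments:
    - [0,0.002,0.0015,-0.04,0,0,0]
    - [0,0,0,-0.04,0,0,0]
    - [0,0,0,-0.04,0,0,0]
    - [0,0,0,-0.03,0,0,0]
    - [0,0,0,-0.01,0,0,0]

```text
time_s: 2.83
ee_pos: [551.6, 150.0, 63.8]
ee_rot: [-179.5, 0.2, 75.1]
force: [-0.6, -0.0, -0.3]
gripper_width: 45.2
gripper_force: 0.0
```

Request:
apply_moves:
  increments:
    - [-1,0,0,0,0,0,0]
    - [-1,0,0,0,0,0,0]
    - [-1,0,0,0,0,0,0]
    - [-1,0,0,0,0,0,0]
    - [-1,0,0,0,0,0,0]

```text
time_s: 3.25
ee_pos: [557.1, 149.7, 69.9]
ee_rot: [179.8, -0.1, 75.0]
force: [-0.6, 1.1, 0.1]
gripper_width: 15.1
gripper_force: 0.0
```

Request:
apply_moves:
  increments:
    - [-1,0,0,0,0,0,0]
    - [-1,0,0,0,0,0,0]
    - [-1,0,0,0,0,0,0]

```text
time_s: 3.5
ee_pos: [556.7, 149.6, 69.4]
ee_rot: [179.9, -0.1, 75.0]
force: [-0.9, -0.7, 6.6]
gripper_width: 10.3
gripper_force: 25.0
```

Request:
apply_moves:
  increments:
    - [-1,0,0,0.015,0,0,0]
    - [-1,0,0,0.03,0,0,0]
    - [-1,0,0,0.03,0,0,0]
    - [-1,0,0,0.03,0,0,0]
    - [-1,0,0,0.02,0,0,0]
  newtons: 35

```text
time_s: 3.92
ee_pos: [556.2, 149.2, 195.2]
ee_rot: [179.9, -0.0, 75.0]
force: [0.9, 0.3, -4.1]
gripper_width: 9.9
gripper_force: 35.0
```

Request:
apply_moves:
  increments:
    - [-1,0,0,0,0,0,0]
    - [-1,0,0,0,0,0,0]
    - [-1,0,0,0,0,0,0]
    - [-1,0,0,0,0,0,0]
    - [-1,0,0,0,0,0,0]

```text
time_s: 4.33
ee_pos: [554.9, 149.0, 190.8]
ee_rot: [-179.8, 0.1, 75.0]
force: [0.2, 0.3, -4.8]
gripper_width: 10.0
gripper_force: 35.0
```

```bash
python3 - <<'E'
from h import *
ims=[]
for c in("side","wrist"):
    f=cams.grab_frame(c); ims.append(f["color"][:,:,::-1])
    for d in finder.boxes_of("bar",c)[:1]: print(c,d)
a=cv2.resize(ims[0][130:290,220:380],(480,480)); b=cv2.resize(ims[1],(320,200))
o=np.zeros((480,800,3),np.uint8); o[:,:480]=a; o[:200,480:]=b
cv2.imwrite("pics/hang.png",o); s=status.state(); print(s["ee_pos"],s["gripper_width"],s["force"],s["torque"])
E
```

```text
side {'rect': [277.1, 146.2, 38.5, 32.7], 'score': 0.62}
wrist {'rect': [298.0, 82.5, 44.3, 242.0], 'score': 0.75}
[555.73673827 149.28628181 192.22601329] 9.815400174511028 [-0.08664334 -0.483294   -3.57969626] [-0.21826042  0.08605003  0.00389253]
```

View pics/hang.png

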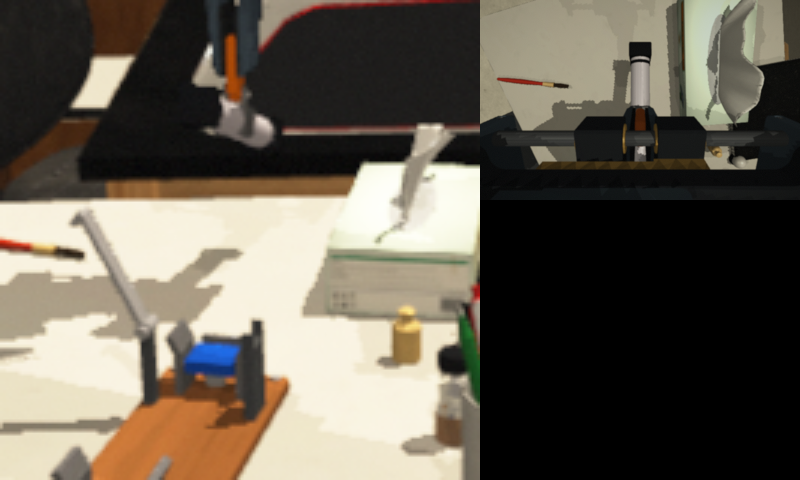

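```bash
python3 - <<'E'
from h import *
p=np.array([555.5,149.3,192-5+5-2.5-34-0]);p[2]=192+5-2.5-34-0  # pin
ax=np.array([.259,.966,0]);z=np.array([0,0,1.])
fs={c:cams.grab_frame(c) for c in("side","wrist")}
for s in(1,-1):   # s=1: +y end down
    c_,s_=np.cos(.35),np.sin(.35)*s
    X=c_*ax-s_*z; Z=c_*z+s_*ax; o=p-37*Z
    for k,f in fs.items(): print(s,k,*[proj(f,o+e*X+h*Z) for e in(100,-100) for h in(0,30)])
f=fs["side"];im=f["color"][135:195,260:340,::-1].astype(float)
cv2.imwrite("pics/sz.png",np.clip(cv2.resize(im,None,fx=10,fy=10,interpolation=cv2.INTER_CUBIC)*2+20,0,255).astype(np.uint8))
print(status.state()["torque"])
E
```

```text
1 side [309.1 178.5] [309.9 167.3] [284.5 171.7] [285.5 158.2]
1 wrist [317.3  94.7] [317.   76.3] [317.2 380.8] [316.8 404. ]
-1 side [311.1 151.1] [309.7 141.4] [289.5 197.5] [287.5 187.1]
-1 wrist [316.3  38.3] [315.8  50.9] [317.7 293.1] [317.5 324.1]
[-0.2390537   0.14334496  0.00673873]
```

View pics/sz.png

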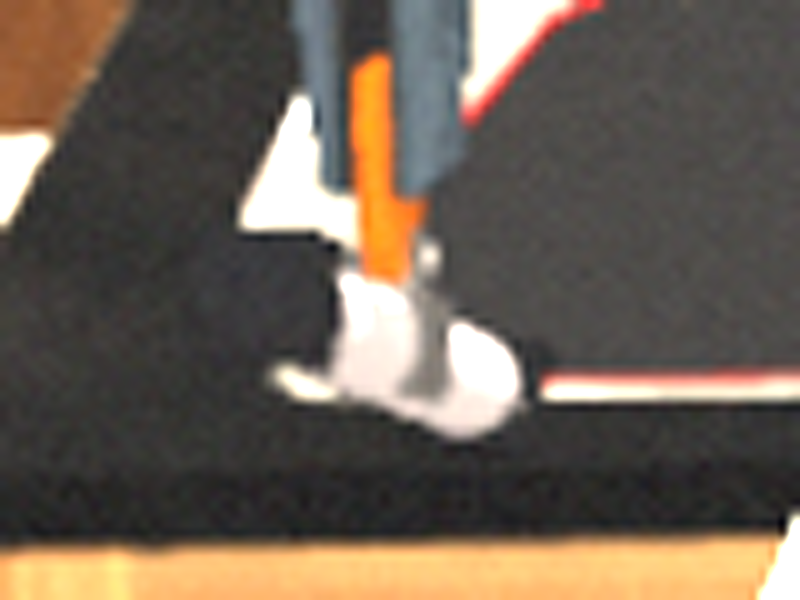

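The +y end dips: the projected +y-down pose matches both views (side box 277–315 × 146–179, wrist cap at v≈82). The blue pad is also at the +y end, so the bar needs no flip. I carry it over.

Request:
apply_moves:
  increments:
    - [-1,-0.001,-0.01,0.01,0,0,0.2]
    - [-1,-0.002,-0.02,0.01,0,0,0.2]
    - [-1,-0.003,-0.03,0.005,0,0,0.2]
    - [-1,-0.003,-0.03,0,0,0,0.2]
    - [-1,-0.003,-0.03,0,0,0,0.2]

```text
time_s: 5.05
ee_pos: [544.0, 27.6, 219.5]
ee_rot: [179.9, 0.0, 76.0]
force: [-0.2, 0.4, -4.9]
gripper_width: 9.9
gripper_force: 35.0
```

Request:
apply_moves:
  increments:
    - [-1,-0.003,-0.03,0,0,0,0]
    - [-1,-0.003,-0.03,0,0,0,0]
    - [-1,-0.003,-0.03,0,0,0,0]
    - [-1,-0.003,-0.03,0,0,0,0]
    - [-1,-0.003,-0.03,0,0,0,0]

```text
time_s: 5.47
ee_pos: [528.4, -122.8, 219.1]
ee_rot: [179.9, 0.0, 76.0]
force: [-0.4, -1.1, -4.4]
gripper_width: 9.8
gripper_force: 35.0
```

Request:
apply_moves:
  increments:
    - [-1,-0.003,-0.03,0,0,0,0]
    - [-1,-0.002,-0.018,0,0,0,0]
    - [-1,-0.001,-0.01,0,0,0,0]
    - [-1,0,0,0,0,0,0]
    - [-1,0,0,0,0,0,0]

```text
time_s: 5.88
ee_pos: [522.8, -178.6, 218.4]
ee_rot: [180.0, -0.1, 75.9]
force: [0.2, -0.2, -3.5]
gripper_width: 9.8
gripper_force: 35.0
```

```bash
python3 - <<'E'
from h import *
s=status.state(); T=np.array(s["ee_pos"]);print(T,s["ee_rot"])
fs={c:cams.grab_frame(c) for c in("top","side","wrist")}
p=T+[0,0,5-2.5-34];ax=np.array([.242,.970,0]);z=np.array([0,0,1.])
c_,s_=np.cos(.35),np.sin(.35);X=c_*ax-s_*z;Z=c_*z+s_*ax;o=p-37*Z
for k,f in fs.items():
    print(k,"pred tops",[proj(f,o+e*X+30*Z) for e in(100,-100)])
    for q in("bar","cradle_pad"):
        for d in finder.boxes_of(q,k)[:1]: print(q,d)
a=cv2.resize(fs["side"]["color"][130:320,215:400,::-1],None,fx=2.1,fy=2.1)
b=cv2.resize(fs["wrist"]["color"][:,:,::-1],(400,250)); c=cv2.resize(fs["top"]["color"][180:280,330:490,::-1],(400,250))
o_=np.zeros((500,790,3),np.uint8);o_[:a.shape[0],:a.shape[1]]=a;o_[:250,390:]=b;o_[250:,390:]=c
cv2.imwrite("pics/over.png",o_)
E
```

```text
[ 522.84198363 -178.55340447  218.3803033 ] [ 1.79977540e+02 -5.13284567e-02  7.59152133e+01]
top pred tops [array([379.1, 212.8]), array([470.4, 231.7])]
bar {'rect': [379.1, 207.8, 92.0, 35.1], 'score': 0.69}
cradle_pad {'rect': [363.3, 210.3, 16.6, 13.8], 'score': 0.51}
side pred tops [array([288.4, 196.7]), array([248.2, 192. ])]
bar {'rect': [234.2, 165.6, 61.3, 49.0], 'score': 0.76}
cradle_pad {'rect': [284.6, 245.8, 17.1, 12.6], 'score': 0.75}
wrist pred tops [array([317.7,  77.9]), array([317.3, 406.3])]
bar {'rect': [296.8, 82.5, 45.1, 240.9], 'score': 0.93}
cradle_pad {'rect': [305.5, 68.9, 37.0, 13.1], 'score': 0.57}
```

View pics/over.png

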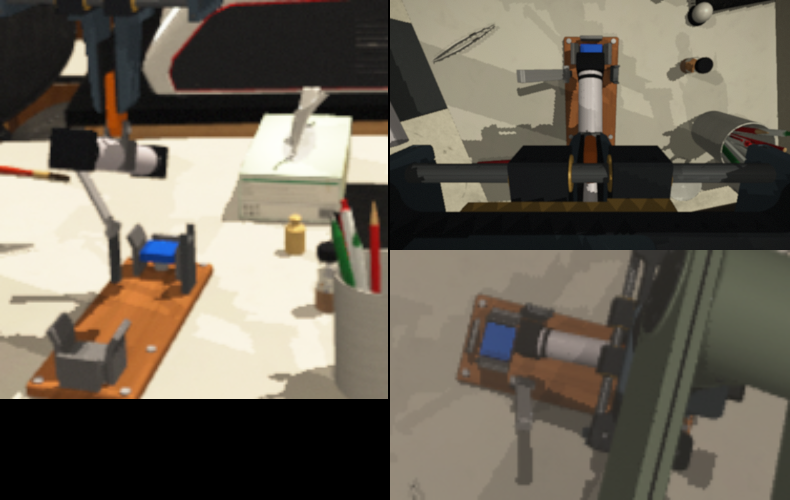

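The bar sits above the cradle, lined up across it within about 1.5 mm (cap at u≈321, pad at 323), and the heavy black cap leads towards the blue pad. I lower it.

Request:
apply_moves:
  increments:
    - [-1,0,0,-0.025,0,0,0]
    - [-1,0,0,-0.025,0,0,0]
    - [-1,0,0,-0.022,0,0,0]
    - [-1,0,0,-0.005,0,0,0]
    - [-1,0,0,-0.005,0,0,0]

```text
time_s: 6.75
ee_pos: [522.4, -179.0, 135.5]
ee_rot: [-179.9, 0.1, 76.0]
force: [-1.8, -1.8, -0.8]
gripper_width: 9.8
gripper_force: 35.0
```

Request:
apply_moves:
  increments:
    - [-1,0,0,-0.006,0,0,0]
    - [-1,0,0,-0.006,0,0,0]
    - [-1,0,0,-0.006,0,0,0]
    - [-1,0,0,-0.006,0,0,0]
    - [-1,0,0,-0.006,0,0,0]

```text
time_s: 7.17
ee_pos: [523.0, -182.8, 108.5]
ee_rot: [179.8, 0.5, 76.2]
force: [-7.1, -12.1, 4.9]
gripper_width: 9.8
gripper_force: 35.0
```

Request:
apply_moves:
  increments:
    - [-1,0,0,-0.002,0,0,0]
    - [-1,0,0,-0.002,0,0,0]
    - [-1,0,0,-0.002,0,0,0]
    - [-1,0,0,-0.001,0,0,0]
    - [-1,0,0,0,0,0,0]

```text
time_s: 7.58
ee_pos: [522.9, -183.0, 101.3]
ee_rot: [179.8, 0.5, 76.2]
force: [-6.6, -13.4, 4.0]
gripper_width: 10.0
gripper_force: 35.0
```

```bash
python3 - <<'E'
from h import *
s=status.state(); print(s["ee_pos"],s["force"],s["torque"])
fs={c:cams.grab_frame(c) for c in("top","side","wrist")}
for k,f in fs.items():
    for d in finder.boxes_of("bar",k)[:1]: print(k,d)
a=cv2.resize(fs["side"]["color"][170:320,215:345,::-1],None,fx=3,fy=3)
b=cv2.resize(fs["wrist"]["color"][:,:,::-1],(400,250)); c=cv2.resize(fs["top"]["color"][180:280,330:490,::-1],(400,250))
o_=np.zeros((500,790,3),np.uint8);o_[:a.shape[0],:a.shape[1]]=a;o_[:250,390:]=b;o_[250:,390:]=c
cv2.imwrite("pics/seat.png",o_)
E
```

```text
[ 522.87125084 -183.04615897  101.25741964] [ -6.63163451 -13.42528372   4.00843837] [-2.82369808  1.53966969  0.10191534]
top {'rect': [378.0, 212.0, 81.3, 35.7], 'score': 0.58}
side {'rect': [239.5, 231.4, 57.2, 70.4], 'score': 0.88}
wrist {'rect': [290.6, 85.7, 56.2, 238.7], 'score': 0.86}
```

View pics/seat.png

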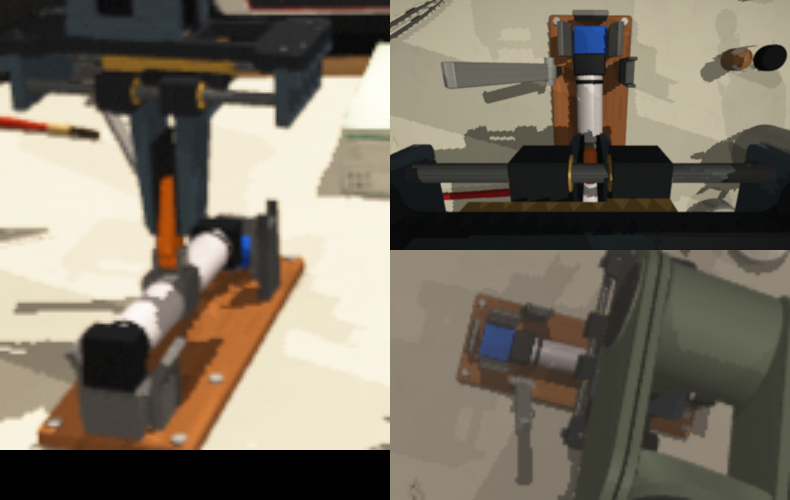

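The heavy end came down just inside the pad's inner edge (bar cap next to the uncovered blue pad, with side force). I lift it, shift 13 mm towards the pad, and draw the tab back as the bar levels.

Request:
apply_moves:
  increments:
    - [-1,0,0,0.02,0,0,0]
    - [-1,0,0,0.02,0,0,0]
    - [-1,0,0,0.012,0,0,0]
    - [-1,0.0015,0.006,0,0,0,0]
    - [-1,0.0015,0.0065,0,0,0,0]

```text
time_s: 8.3
ee_pos: [527.0, -165.8, 152.1]
ee_rot: [179.8, -0.0, 75.9]
force: [0.0, 0.4, -4.7]
gripper_width: 10.0
gripper_force: 35.0
```

Request:
apply_moves:
  increments:
    - [-1,0,0,0,0,0,0]
    - [-1,0,0,-0.004,0,0,0]
    - [-1,0,0,-0.004,0,0,0]
    - [-1,0,0,-0.004,0,0,0]
    - [-1,0,0,-0.004,0,0,0]

```text
time_s: 8.72
ee_pos: [525.6, -166.1, 133.8]
ee_rot: [-179.9, 0.0, 76.0]
force: [-0.5, -1.4, 2.4]
gripper_width: 9.8
gripper_force: 35.0
```

Request:
apply_moves:
  increments:
    - [-1,-0.0005,-0.002,-0.005,0,0,0]
    - [-1,-0.0005,-0.002,-0.005,0,0,0]
    - [-1,-0.0005,-0.002,-0.005,0,0,0]

```text
time_s: 8.97
ee_pos: [524.9, -172.9, 119.9]
ee_rot: [179.9, 0.0, 76.0]
force: [-1.1, -1.7, -0.6]
gripper_width: 10.1
gripper_force: 35.0
```

```bash
python3 - <<'E'
from h import *
s=status.state(); print(s["ee_pos"],s["force"],s["torque"])
for k in("top","wrist"):
    f=cams.grab_frame(k)
    for q in("bar","cradle_pad"):
        for d in finder.boxes_of(q,k)[:1]: print(k,q,d)
E
```

```text
[ 524.89498326 -172.88337412  119.93742864] [-1.13856508 -1.67794866 -0.591966  ] [-0.45512143  0.11713434 -0.0232284 ]
top bar {'rect': [377.0, 211.3, 82.9, 34.3], 'score': 0.78}
top cradle_pad {'rect': [362.5, 209.6, 15.6, 15.6], 'score': 0.58}
wrist bar {'rect': [298.2, 108.9, 45.2, 216.2], 'score': 0.87}
wrist cradle_pad {'rect': [297.8, 60.3, 50.9, 46.9], 'score': 0.92}
```

```bash
python3 - <<'E'
from h import *
fs={c:cams.grab_frame(c) for c in("top","side","wrist")}
f=fs["top"]
t=np.radians(76);e=np.array([np.cos(t),np.sin(t)]);m=np.array([522.5,-178.4])
for d in finder.trace("bar","top")[:1]:
    v,u=np.nonzero(d["pixels"]); i=u<=u.min()+3
    for z in(38,55,70): print("tip",u.min(),v[i].mean(),z,(at_z(f,u.min(),v[i].mean(),z)[:2]-m)@e)
for d in finder.trace("cradle_pad","top")[:1]:
    v,u=np.nonzero(d["pixels"]); print("pad",[(at_z(f,k,v.mean(),38)[:2]-m)@e for k in(u.min(),u.max())])
a=cv2.resize(fs["side"]["color"][170:320,215:345,::-1],None,fx=3,fy=3)
b=cv2.resize(fs["wrist"]["color"][40:240,220:420,::-1],(250,250)); c=cv2.resize(f["color"][195:265,345:457,::-1],(400,250))
o_=np.zeros((500,790,3),np.uint8);o_[:a.shape[0],:a.shape[1]]=a;o_[:250,390:640]=b;o_[250:,390:]=c
cv2.imwrite("pics/seat2.png",o_)
E
```

```text
tip 378 219.75675675675674 38 78.02684007857945
tip 378 219.75675675675674 55 79.9924061638546
tip 378 219.75675675675674 70 81.69107572080692
pad [np.float64(109.04559077015806), np.float64(75.57038821363618)]
```

View pics/seat2.png

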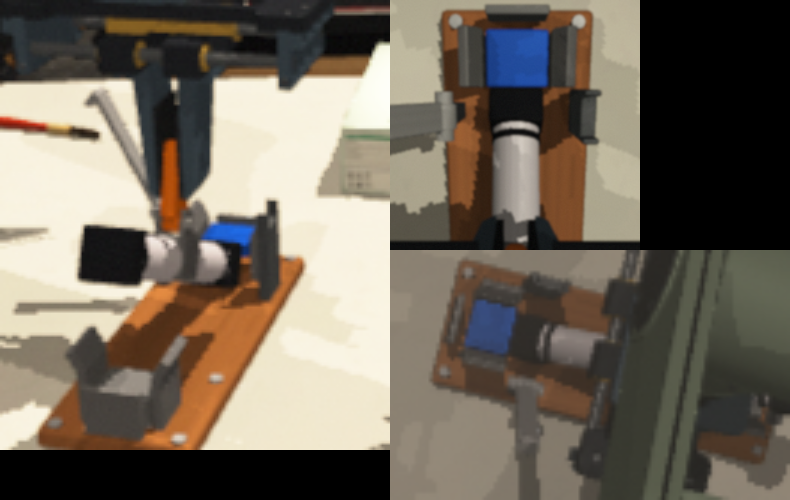

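The bar's tip is at about 78 mm, just short of the pad's inner edge (76 mm): the tab slid roughly 18 mm back in the pads during the jam. I raise it and shift so that the tip lands mid-pad.

Request:
apply_moves:
  increments:
    - [-1,0,0,0.015,0,0,0]
    - [-1,0,0,0.02,0,0,0]
    - [-1,0,0,0.01,0,0,0]
    - [-1,0.0025,0.01,0,0,0,0]
    - [-1,0.0025,0.01,0,0,0,0]

```text
time_s: 9.93
ee_pos: [529.4, -151.2, 164.8]
ee_rot: [-180.0, -0.1, 75.9]
force: [-1.2, 0.9, -4.7]
gripper_width: 9.7
gripper_force: 35.0
```

Request:
apply_moves:
  increments:
    - [-1,0,0,0,0,0,0]
    - [-1,0,0,0,0,0,0]
    - [-1,0,0,0,0,0,0]

```text
time_s: 10.18
ee_pos: [528.9, -151.6, 163.9]
ee_rot: [-179.9, 0.0, 76.0]
force: [-0.6, 0.8, -3.7]
gripper_width: 9.9
gripper_force: 35.0
```

```bash
cat >> h.py <<'E'
t=np.radians(76);e=np.array([np.cos(t),np.sin(t)]);n=np.array([-e[1],e[0]]);m=np.array([522.5,-178.4])
def report():
    s=status.state(); T=np.array(s["ee_pos"]); print("tcp",T.round(1),"x,y in cradle",((T[:2]-m)@e).round(1),((T[:2]-m)@n).round(1),"F",np.round(s["force"],1),"M",np.round(s["torque"],2),s["time_s"])
    f=cams.grab_frame("top")
    for d in finder.trace("bar","top")[:1]:
        v,u=np.nonzero(d["pixels"]); i=u<=u.min()+3
        for z in(50,80): print("tip",u.min(),z,(at_z(f,u.min(),v[i].mean(),z)[:2]-m)@e)
    g=cams.grab_frame("side"); print("side",finder.boxes_of("bar","side")[:1],finder.boxes_of("tab_grip","side")[:1])
    return f,g
E
python3 - <<'E'
from h import *
f,g=report()
w=cams.grab_frame("wrist")
for d in finder.trace("bar","wrist")[:1]:
    v,u=np.nonzero(d["pixels"]); print("wrist bar",v.min(),u[v<v.min()+8].mean())
# side prediction for cap corners under the tilt/shift hypotheses
T=np.array(status.state()["ee_pos"])
for dx,tl in((0,.35),(-18,.35),(-18,.2),(0,.6),(-10,.5)):
    z=np.array([0,0,1.]);ax=np.array([*e,0]);p=T+[0,0,-31.5]+dx*ax
    X=np.cos(tl)*ax-np.sin(tl)*z;Z=np.cos(tl)*z+np.sin(tl)*ax;o=p-37*Z
    nn=np.array([*n,0])
    q=lambda F:np.array([proj(F,o+a*X+b*nn+h*Z) for a in(100,-100) for b in(-15,15) for h in(0,30)])
    for k,F in(("top",f),("side",g),("wrist",w)): r=q(F); print(dx,tl,k,r.min(0),r.max(0))
E
```

```text
tcp [ 528.9 -151.6  163.9] x,y in cradle 27.6 0.3 F [-0.6  0.8 -3.7] M [-0.04  0.07 -0.01] 10.1833
tip 377 50 82.3676745853228
tip 377 80 85.74082150966748
side [{'rect': [243.2, 189.4, 54.0, 61.2], 'score': 0.59}] [{'rect': [270.7, 190.6, 8.3, 28.9], 'score': 0.62}]
wrist bar 130 320.3814102564103
0 0.35 top [363.4 205.8] [453.1 237.9]
0 0.35 side [247.2 217.1] [300.6 238.3]
0 0.35 wrist [291.9  76.1] [343.1 404.8]
-18 0.35 top [370.9 207.6] [460.9 239.8]
-18 0.35 side [242.7 220.2] [298.1 242.8]
-18 0.35 wrist [292.5 105.2] [342.6 429.1]
-18 0.2 top [369.5 206.5] [459.5 239.8]
-18 0.2 side [243.7 212.8] [298.5 251.8]
-18 0.2 wrist [292.8  96.4] [342.  411.7]
0 0.6 top [367.8 207.9] [455.1 237.2]
0 0.6 side [246.8 202.7] [299.2 244.9]
0 0.6 wrist [287.9  98.1] [346.5 427.6]
-10 0.5 top [369.9 208. ] [459.  238.6]
-10 0.5 side [244.2 211. ] [298.4 242.2]
-10 0.5 wrist [290.  104.1] [344.7 433.8]
```

The numbers (side box height, near-zero moment, tip position) fit a tilt of about 0.7 rad: the tab pivoted in the pads after the jam. I'll lay the bar back on the desk, re-level it, and regrasp harder.

Request:
apply_moves:
  increments:
    - [-1,0,0,0.015,0,0,0]
    - [-1,0,0,0.03,0,0,0]
    - [-1,0.002,0.015,0.015,0,0,0]
    - [-1,0.004,0.03,0,0,0,0]
    - [-1,0.004,0.03,0,0,0,0]
  newtons: 40

```text
time_s: 10.95
ee_pos: [540.2, -77.3, 226.6]
ee_rot: [179.8, -0.0, 75.8]
force: [0.1, 0.7, -4.2]
gripper_width: 9.9
gripper_force: 40.0
```

Request:
apply_moves:
  increments:
    - [-1,0.004,0.035,0,0,0,0]
    - [-1,0.004,0.035,0,0,0,0]
    - [-1,0.004,0.035,0,0,0,0]
    - [-1,0.004,0.035,0,0,0,0]
    - [-1,0.004,0.035,0,0,0,0]

```text
time_s: 11.37
ee_pos: [559.3, 99.4, 225.0]
ee_rot: [180.0, 0.0, 76.0]
force: [0.8, -0.3, -5.2]
gripper_width: 10.3
gripper_force: 40.0
```

Request:
apply_moves:
  increments:
    - [-1,0.004,0.035,0,0,0,0]
    - [-1,0.004,0.03,0,0,0,0]
    - [-1,0.002,0.015,-0.01,0,0,0]
    - [-1,0,0,-0.03,0,0,0]
    - [-1,0,0,-0.03,0,0,0]

```text
time_s: 11.78
ee_pos: [570.4, 178.8, 155.0]
ee_rot: [179.8, -0.1, 76.1]
force: [-1.1, -2.5, -7.0]
gripper_width: 9.9
gripper_force: 40.0
```

Request:
apply_moves:
  increments:
    - [-1,0,0,-0.015,0,0,0]
    - [-1,0,0,-0.01,0,0,0]
    - [-1,0,0,-0.005,0,0,0]
    - [-1,0,0,-0.004,0,0,0]

```text
time_s: 12.12
ee_pos: [569.2, 176.2, 121.7]
ee_rot: [-180.0, 0.2, 76.0]
force: [-4.9, -7.7, 13.7]
gripper_width: 9.8
gripper_force: 40.0
```

```bash
python3 - <<'E'
from h import *
report()
print(cams.grab_frame("wrist")["t"].shape, finder.boxes_of("bar","wrist")[:1])
E
```

```text
tcp [569.2 176.2 121.7] x,y in cradle 355.3 40.4 F [-4.9 -7.7 13.7] M [-1.93  1.38  0.07] 12.1167
tip 284 50 308.2857768070062
tip 284 80 305.98308495421793
side [{'rect': [287.3, 167.9, 30.9, 45.1], 'score': 0.77}] [{'rect': [304.7, 174.0, 0.9, 10.1], 'score': 0.62}]
(3,) []
```

Request:
apply_moves:
  increments:
    - [-1,0,0,0,0,0,0]
    - [-1,-0.0015,-0.006,-0.003,0,0,0]
    - [-1,-0.003,-0.012,-0.006,0,0,0]
    - [-1,-0.003,-0.012,-0.008,0,0,0]
  newtons: 10

```text
time_s: 12.8
ee_pos: [562.2, 147.6, 103.3]
ee_rot: [179.9, -0.1, 76.0]
force: [-0.1, 0.5, -2.8]
gripper_width: 10.0
gripper_force: 10.0
```

Request:
apply_moves:
  increments:
    - [-1,-0.0025,-0.01,-0.008,0,0,0]
    - [-1,-0.0025,-0.01,-0.008,0,0,0]
    - [-1,-0.001,-0.004,-0.006,0,0,0]
    - [-1,0,0,0,0,0,0]

```text
time_s: 13.13
ee_pos: [554.6, 122.0, 80.1]
ee_rot: [-179.8, 0.1, 75.9]
force: [-0.8, -1.8, -0.6]
gripper_width: 10.0
gripper_force: 10.0
```

```bash
python3 - <<'E'
from h import *
report()
cams.grab_frame("wrist"); print(finder.boxes_of("bar","wrist")[:1])
E
```

```text
tcp [554.6 122.   80.1] x,y in cradle 299.3 41.5 F [-0.8 -1.8 -0.6] M [-0.34  0.17  0.03] 13.1333
side [{'rect': [277.2, 191.9, 36.0, 40.9], 'score': 0.95}] [{'rect': [294.5, 192.7, 6.2, 18.0], 'score': 0.42}]
[{'rect': [295.5, 91.5, 49.9, 235.0], 'score': 0.84}]
```

Request:
apply_moves:
  increments:
    - [-1,-0.0005,-0.002,-0.005,0,0,0]
    - [-1,0,0,-0.004,0,0,0]
    - [-1,0,0,-0.002,0,0,0]
    - [-1,0,0,0,0,0,0]

```text
time_s: 13.82
ee_pos: [555.3, 121.8, 70.3]
ee_rot: [-180.0, 0.0, 76.0]
force: [1.2, -0.3, -2.9]
gripper_width: 9.8
gripper_force: 10.0
```

```bash
python3 - <<'E'
from h import *
f,g=report()
cams.grab_frame("wrist"); print(finder.boxes_of("bar","wrist")[:1])
T=np.array(status.state()["ee_pos"]);ax=np.array([*e,0]);nn=np.array([*n,0]);z=np.array([0,0,1.])
for dx in(0,-10):
  for tl in(0,.15,.35):
    p=np.array([*T[:2],37+100*np.sin(tl)*.9])+dx*ax;X=np.cos(tl)*ax-np.sin(tl)*z;Z=np.cos(tl)*z+np.sin(tl)*ax;o=p-37*Z
    r=np.array([proj(g,o+a*X+b*nn+h*Z) for a in(100,-100) for b in(-15,15) for h in(0,30)]);print(dx,tl,r.min(0),r.max(0))
E
```

```text
tcp [555.3 121.8  70.3] x,y in cradle 299.3 40.8 F [ 1.2 -0.3 -2.9] M [-0.24  0.01 -0.05] 13.8167
tip 301 50 262.6236458946798
tip 301 80 261.43640290552725
side [{'rect': [275.6, 191.7, 40.7, 48.8], 'score': 0.79}] []
[]
0 0 [281.6 201.1] [316.5 242.2]
0 0.15 [281.  201.9] [316.1 231.3]
0 0.35 [279.9 201.3] [315.5 215.6]
-10 0 [280.2 202.3] [315.6 244. ]
-10 0.15 [279.6 203.1] [315.2 233. ]
-10 0.35 [278.4 202.7] [314.6 217.2]
```

Nearly level. Release, rise and look.

Request:
apply_moves:
  increments:
    - [0,0,0,0,0,0,0]
    - [0,0,0,0,0,0,0]
    - [0,0,0,0,0,0,0]
    - [0,0,0,0,0,0,0]
    - [0,0,0,0.02,0,0,0]

```text
time_s: 14.58
ee_pos: [553.0, 121.3, 88.1]
ee_rot: [-179.6, 0.2, 76.0]
force: [-0.1, 0.7, -0.6]
gripper_width: 40.9
gripper_force: 0.0
```

Request:
apply_moves:
  increments:
    - [0,0,0,0.04,0,0,0]
    - [0,0,0,0.04,0,0,0]
    - [0,0,0,0.03,0,0,0]
    - [0,0,0,0,0,0,0]
    - [0,0,0,0,0,0,0]

```text
time_s: 15.0
ee_pos: [556.5, 122.0, 203.3]
ee_rot: [179.7, -0.1, 76.0]
force: [-0.3, -0.9, -1.6]
gripper_width: 45.3
gripper_force: 0.0
```

```bash
cat > bar.py <<'E'
from h import *
from scipy.optimize import least_squares
T=np.array(status.state()["ee_pos"]); print(T,status.state()["ee_rot"])
R={}
for k in("top","side","wrist"):
    f=cams.grab_frame(k); r=finder.boxes_of("bar",k)[:1]; tb=finder.boxes_of("tab_grip",k)[:1]; print(k,r,tb); R[k]=(f,r)
def res(q):
    x,y,a=q; X=np.array([np.cos(a),np.sin(a),0]);N=np.array([-X[1],X[0],0]);o=[]
    for k in("top","side"):
        f,r=R[k]
        if not r: continue
        c=np.array([proj(f,np.array([x,y,0])+i*X+j*N+[0,0,h]) for i in(100,-100) for j in(-15,15) for h in(0,30)])
        l,t,w,h=r[0]["rect"]; lo,hi=c.min(0),c.max(0)
        o+=[lo[0]-l,hi[0]-l-w,hi[1]-t-h]+([lo[1]-t] if k=="top" else [])
    return o
s=least_squares(res,[T[0],T[1],t]);print("bar",s.x[:2],np.degrees(s.x[2]),np.round(s.fun,1))
w=R["wrist"][0];save(w,"w2.png")
for d in finder.trace("tab_grip","wrist")[:1]:
    mm=d["pixels"].astype(np.uint8);v,u=np.nonzero(mm);print("tab wrist top-edge centre",at_z(w,u.mean(),v.mean(),71))
E
python3 bar.py
```

```text
[556.50472706 122.0230922  203.25286408] [ 1.79729739e+02 -1.24862067e-01  7.59728267e+01]
top [{'rect': [295.8, 210.9, 37.1, 18.5], 'score': 0.75}] []
side [{'rect': [278.0, 194.6, 34.3, 46.0], 'score': 0.64}] [{'rect': [274.2, 194.7, 38.2, 50.1], 'score': 0.61}]
wrist [{'rect': [302.5, 96.5, 32.5, 165.5], 'score': 0.77}] [{'rect': [315.7, 187.1, 13.5, 40.9], 'score': 0.82}]
bar [556.50472706 122.0230922 ] 76.0 [-48.9  -4.9  -1.2 -14.4   4.1   4.6   1.6]
tab wrist top-edge centre [553.6 106.6  71. ]
```

View pics/w2.png

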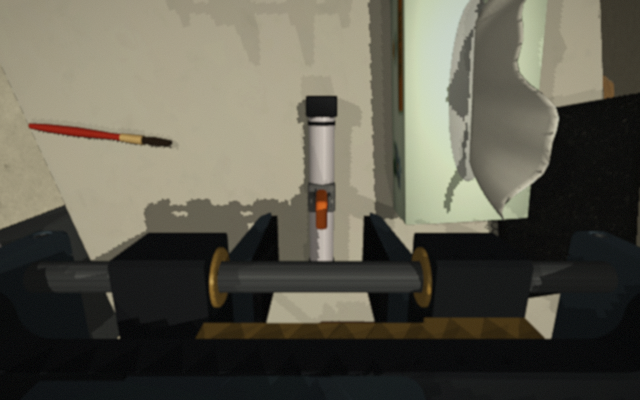

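The bar lies level and aligned with the tool (tab at (321,208), far cap edge at v≈97). Next its position from the far cap edge.

```bash
python3 - <<'E'
from h import *
w=cams.grab_frame("wrist"); a=at_z(w,321,97,30); print("tip",a,"centre",a[:2]-100*e)
print("cheek mid",at_z(w,321,197,45), "tab top", at_z(w,321,192,86), status.state()["ee_pos"])
# wrist camera bias: repeat with the first picture's relative geometry
R,t=np.array(w["R"]),np.array(w["t"]);C=-R.T@t;T=np.array(status.state()["ee_pos"]);print("cam-tcp",(C-T).round(1))
K=np.array(w["intrinsics"]);t2=-R@(C-T+[553.6,148,227.8]);f={"R":R,"t":t2,"intrinsics":K}
a=at_z(f,321,77,30);print("first pic centre",a[:2]-100*e,"tabtop",at_z(f,321,165,86))
E
```

```text
tip [577.5 200.3  30. ] centre [553.30781044 103.27042737]
cheek mid [555.2 110.7  45. ] tab top [558.7 125.5  86. ] [555.3746637  121.80326988 200.57873525]
cam-tcp [ 18.8  69.5 155.3]
first pic centre [556.50781044 148.77042737] tabtop [561.4 169.1  86. ]
```

Request:
apply_moves:
  increments:
    - [0,-0.004,-0.017,-0.03,0,0,0]
    - [0,0,0,-0.04,0,0,0]
    - [0,0,0,-0.035,0,0,0]
    - [0,0,0,-0.02,0,0,0]
    - [0,0,0,-0.009,0,0,0]

```text
time_s: 15.97
ee_pos: [549.2, 104.4, 63.7]
ee_rot: [-179.7, 0.1, 76.0]
force: [-0.2, -0.9, -0.4]
gripper_width: 45.3
gripper_force: 0.0
```

Request:
apply_moves:
  increments:
    - [-1,0,0,0,0,0,0]
    - [-1,0,0,0,0,0,0]
    - [-1,0,0,0,0,0,0]
    - [-1,0,0,0,0,0,0]
    - [-1,0,0,0,0,0,0]
  newtons: 60

```text
time_s: 16.38
ee_pos: [552.4, 105.0, 68.4]
ee_rot: [179.8, -0.1, 76.0]
force: [1.2, 0.5, -0.2]
gripper_width: 15.2
gripper_force: 0.0
```

Request:
apply_moves:
  increments:
    - [-1,0,0,0,0,0,0]
    - [-1,0,0,0,0,0,0]
    - [-1,0,0,0,0,0,0]

```text
time_s: 16.63
ee_pos: [552.0, 105.0, 68.0]
ee_rot: [179.9, -0.0, 76.0]
force: [-0.2, -0.2, 6.4]
gripper_width: 9.8
gripper_force: 60.0
```

Request:
apply_moves:
  increments:
    - [-1,0,0,0.01,0,0,0]
    - [-1,0,0,0.02,0,0,0]
    - [-1,0,0,0.03,0,0,0]
    - [-1,0,0,0.04,0,0,0]
    - [-1,0,0,0.03,0,0,0]

```text
time_s: 17.05
ee_pos: [551.1, 104.7, 198.9]
ee_rot: [-180.0, 0.0, 76.0]
force: [1.9, 0.6, -4.0]
gripper_width: 9.7
gripper_force: 60.0
```

Request:
apply_moves:
  increments:
    - [-1,0,0,0.015,0,0,0]
    - [-1,0,0,0,0,0,0]
    - [-1,0,0,0,0,0,0]

```text
time_s: 17.3
ee_pos: [550.9, 104.7, 211.8]
ee_rot: [-180.0, 0.0, 76.0]
force: [-0.6, -0.2, -5.1]
gripper_width: 9.3
gripper_force: 60.0
```

```bash
cat > fit.py <<'E'
# prints observed bar outlines against predictions for tilt tl and along-bar slip dx
from h import *
import sys
s=status.state();T=np.array(s["ee_pos"]);print(T.round(1),np.array(s["ee_rot"]).round(1),"M",np.round(s["torque"],2),"F",np.round(s["force"],1),"x,y",((T[:2]-m)@e).round(1),((T[:2]-m)@n).round(1))
fs={k:cams.grab_frame(k) for k in("top","side","wrist")}
for k in fs:
    b=[np.round([*d["rect"][:2],d["rect"][0]+d["rect"][2],d["rect"][1]+d["rect"][3]]) for q in("bar","cradle_pad") for d in finder.boxes_of(q,k)[:1]]
    print(k,*b)
z=np.array([0,0,1.]);ax=np.array([*e,0]);nn=np.array([*n,0])
for dx,tl in((0,0),(0,.35),(0,.5)):
    p=T+[0,0,5-34]+dx*ax;X=np.cos(tl)*ax-np.sin(tl)*z;Z=np.cos(tl)*z+np.sin(tl)*ax;o=p-37*Z
    for k,F in fs.items():
        r=np.array([proj(F,o+a*X+b*nn+h*Z) for a in(100,-100) for b in(-15,15) for h in(0,30)]);print(dx,tl,k,r.min(0).round(),r.max(0).round())
E
python3 fit.py
```

```text
[550.9 104.7 211.8] [-180.    0.   76.] M [-0.22  0.13 -0.03] F [-0.6 -0.2 -5.1] x,y 281.5 40.9
top [303. 208. 340. 230.]
side [272. 138. 312. 178.] [282. 246. 301. 261.]
wrist [296.  78. 343. 325.]
0 0 top [246. 192.] [338. 228.]
0 0 side [276. 149.] [313. 183.]
0 0 wrist [290.  51.] [348. 370.]
0 0.35 top [252. 194.] [341. 227.]
0 0.35 side [274. 153.] [313. 175.]
0 0.35 wrist [293.  74.] [345. 411.]
0 0.5 top [255. 196.] [341. 227.]
0 0.5 side [274. 146.] [312. 181.]
0 0.5 wrist [290.  88.] [347. 426.]
```

Tilt and position now match a firm grip (about 0.37 rad). I carry it to 13 mm beyond centre.

Request:
apply_moves:
  increments:
    - [-1,-0.001,-0.01,0,0,0,0]
    - [-1,-0.002,-0.02,0,0,0,0]
    - [-1,-0.003,-0.03,0,0,0,0]
    - [-1,-0.003,-0.03,0,0,0,0]
    - [-1,-0.003,-0.03,0,0,0,0]

```text
time_s: 18.17
ee_pos: [539.0, -16.9, 212.0]
ee_rot: [180.0, 0.0, 76.0]
force: [0.5, -0.6, -3.9]
gripper_width: 9.7
gripper_force: 60.0
```

Request:
apply_moves:
  increments:
    - [-1,-0.003,-0.03,0,0,0,0]
    - [-1,-0.003,-0.03,0,0,0,0]
    - [-1,-0.003,-0.03,0,0,0,0]
    - [-1,-0.003,-0.03,0,0,0,0]
    - [-1,-0.001,-0.02,0,0,0,0]

```text
time_s: 18.58
ee_pos: [525.4, -158.5, 212.1]
ee_rot: [180.0, 0.1, 75.9]
force: [-0.3, 1.0, -3.4]
gripper_width: 9.7
gripper_force: 60.0
```

Request:
apply_moves:
  increments:
    - [-1,0,-0.01,0,0,0,0]
    - [-1,0,0,-0.02,0,0,0]
    - [-1,0,0,-0.02,0,0,0]
    - [-1,0,0,-0.01,0,0,0]
    - [-1,0,0,0,0,0,0]

```text
time_s: 19.0
ee_pos: [524.7, -164.4, 159.5]
ee_rot: [-179.7, -0.0, 76.0]
force: [-1.1, -0.0, -3.3]
gripper_width: 9.3
gripper_force: 60.0
```

```bash
python3 fit.py; python3 -c "
from h import *
report()"
```

```text
[ 524.7 -164.4  159.5] [-179.7   -0.    76. ] M [-0.14  0.22  0.02] F [-1.1 -0.  -3.3] x,y 14.1 1.3
top [369. 210. 457. 240.] [364. 210. 371. 221.]
side [242. 191. 297. 242.] [286. 244. 303. 260.]
wrist [295.  79. 342. 325.]
0 0 top [365. 206.] [454. 240.]
0 0 side [245. 203.] [299. 262.]
0 0 wrist [285.  54.] [341. 366.]
0 0.35 top [368. 208.] [458. 240.]
0 0.35 side [243. 221.] [298. 243.]
0 0.35 wrist [288.  76.] [339. 404.]
0 0.5 top [371. 209.] [460. 240.]
0 0.5 side [243. 213.] [297. 244.]
0 0.5 wrist [286.  89.] [341. 419.]
tcp [ 526.8 -165.1  162.6] x,y in cradle 13.9 -0.9 F [-0.4  0.6 -4.1] M [-0.21  0.1  -0.05] 19.45
tip 370 50 101.25772869845144
tip 370 80 104.0973433805382
side [{'rect': [240.7, 194.3, 57.0, 44.8], 'score': 0.82}] [{'rect': [269.7, 195.6, 10.6, 25.4], 'score': 0.62}]
```

Request:
apply_moves:
  increments:
    - [-1,0,0,-0.01,0,0,0]
    - [-1,0,0,-0.008,0,0,0]
    - [-1,0,0,-0.005,0,0,0]
    - [-1,0,0,-0.004,0,0,0]
    - [-1,0,0,0,0,0,0]

```text
time_s: 20.12
ee_pos: [525.8, -165.1, 133.8]
ee_rot: [-179.9, 0.0, 76.0]
force: [-1.4, -0.7, -2.3]
gripper_width: 9.9
gripper_force: 60.0
```

Request:
apply_moves:
  increments:
    - [-1,-0.0004,-0.0015,-0.004,0,0,0]
    - [-1,-0.0004,-0.0015,-0.004,0,0,0]
    - [-1,-0.0004,-0.0015,-0.004,0,0,0]

```text
time_s: 20.37
ee_pos: [525.5, -170.1, 123.0]
ee_rot: [179.9, 0.0, 76.0]
force: [-0.6, -1.0, -3.1]
gripper_width: 10.0
gripper_force: 60.0
```

```bash
python3 fit.py; python3 -c "
from h import *
report()"
```

```text
[ 525.5 -170.1  123. ] [179.9   0.   76. ] M [-0.29  0.21  0.04] F [-0.6 -1.  -3.1] x,y 8.8 -0.9
top [371. 209. 452. 243.]
side [246. 218. 299. 272.] [286. 251. 302. 261.]
wrist [297.  70. 345. 324.] [346.  70. 341.  70.]
0 0 top [366. 207.] [452. 240.]
0 0 side [247. 221.] [300. 284.]
0 0 wrist [289.  53.] [346. 369.]
0 0.35 top [369. 209.] [456. 240.]
0 0.35 side [245. 238.] [299. 266.]
0 0.35 wrist [292.  76.] [344. 409.]
0 0.5 top [371. 210.] [458. 240.]
0 0.5 side [244. 236.] [298. 262.]
0 0.5 wrist [290.  89.] [346. 424.]
tcp [ 525.3 -169.6  123.2] x,y in cradle 9.2 -0.6 F [-0.3 -1.3 -1.6] M [-0.26  0.2   0.01] 20.8167
tip 369 50 102.64320386306288
tip 369 80 105.50701073470958
side [{'rect': [246.9, 216.1, 51.1, 58.4], 'score': 0.86}] []
```

The tip is resting on the pad and the bar is levelling. I continue.

Request:
apply_moves:
  increments:
    - [-1,-0.0005,-0.002,-0.004,0,0,0]
    - [-1,-0.0005,-0.002,-0.004,0,0,0]
    - [-1,-0.0005,-0.0015,-0.004,0,0,0]
    - [-1,-0.0005,-0.0015,-0.004,0,0,0]
    - [-1,0,-0.001,-0.004,0,0,0]

```text
time_s: 21.48
ee_pos: [523.0, -177.9, 102.4]
ee_rot: [-180.0, -0.0, 76.0]
force: [-0.0, -0.8, -1.2]
gripper_width: 9.4
gripper_force: 60.0
```

Request:
apply_moves:
  increments:
    - [-1,0,0,-0.002,0,0,0]
    - [-1,0,0,-0.002,0,0,0]
    - [-1,0,0,0,0,0,0]

```text
time_s: 21.73
ee_pos: [523.0, -177.5, 98.4]
ee_rot: [-179.9, -0.0, 76.0]
force: [-0.6, -2.1, -2.3]
gripper_width: 9.6
gripper_force: 60.0
```

```bash
python3 fit.py; python3 -c "
from h import *
f,g=report()
a=cv2.resize(g['color'][170:320,215:345,::-1],None,fx=3,fy=3)
b=cv2.resize(cams.grab_frame('wrist')['color'][40:240,220:420,::-1],(250,250)); c=cv2.resize(f['color'][195:265,345:457,::-1],(400,250))
o=np.zeros((500,790,3),np.uint8);o[:a.shape[0],:a.shape[1]]=a;o[:250,390:640]=b;o[250:,390:]=c
cv2.imwrite('pics/seat3.png',o)"
```

```text
[ 523.  -177.5   98.4] [-179.9   -0.    76. ] M [-0.29  0.11 -0.02] F [-0.6 -2.1 -2.3] x,y 1.0 -0.3
top [367. 210. 450. 246.] [366. 210. 454. 240.]
side [246. 228. 299. 298.] [293. 254. 302. 260.]
wrist [293.  57. 345. 325.] [296.  48. 349. 101.]
0 0 top [368. 209.] [453. 241.]
0 0 side [246. 234.] [299. 300.]
0 0 wrist [289.  53.] [345. 368.]
0 0.35 top [371. 211.] [456. 241.]
0 0.35 side [244. 251.] [298. 282.]
0 0.35 wrist [291.  76.] [343. 408.]
0 0.5 top [373. 212.] [458. 241.]
0 0.5 side [243. 252.] [297. 275.]
0 0.5 wrist [289.  89.] [345. 422.]
tcp [ 523.2 -177.6   99. ] x,y in cradle 1.0 -0.4 F [-1.  -1.3 -2.7] M [-0.19  0.27  0.03] 22.1833
tip 369 50 102.4012819674632
tip 369 80 105.26508883910992
side [{'rect': [243.9, 230.6, 53.2, 68.5], 'score': 0.58}] []
```

View pics/seat3.png

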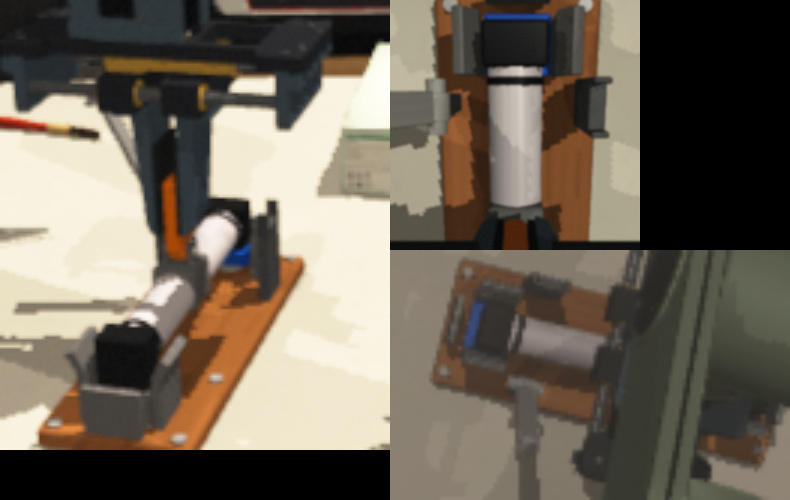

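The bar lies level in both saddles with the heavy cap on the blue pad. I settle 1 mm more, release and rise.

Request:
apply_moves:
  increments:
    - [-1,0,0,-0.0015,0,0,0]
    - [0,0,0,0,0,0,0]
    - [0,0,0,0,0,0,0]
    - [0,0,0,0,0,0,0]
    - [0,0,0,0,0,0,0]
  newtons: 30

```text
time_s: 22.9
ee_pos: [523.6, -177.7, 97.6]
ee_rot: [179.9, -0.0, 76.0]
force: [0.1, -0.2, -0.2]
gripper_width: 33.6
gripper_force: 0.0
```

Request:
apply_moves:
  increments:
    - [0,0,0,0,0,0,0]
    - [0,0,0,0.01,0,0,0]
    - [0,0,0,0.03,0,0,0]
    - [0,0,0,0.035,0,0,0]
    - [0,0,0,0.03,0,0,0]

```text
time_s: 23.32
ee_pos: [523.4, -177.7, 204.9]
ee_rot: [179.9, 0.0, 76.0]
force: [0.4, -0.1, -0.5]
gripper_width: 45.6
gripper_force: 0.0
```

Request:
apply_moves:
  increments:
    - [-1,0,0,0,0,0,0]
    - [-1,0,0,0,0,0,0]
    - [-1,0,0,0,0,0,0]

```text
time_s: 23.57
ee_pos: [522.8, -177.5, 202.4]
ee_rot: [-180.0, -0.0, 76.0]
force: [-0.0, -1.1, -0.3]
gripper_width: 28.3
gripper_force: 0.0
```

```bash
python3 - <<'E'
from h import *
f,g=report();w=cams.grab_frame("wrist")
b=finder.boxes_of("bar","side")[:1];print(b)
ax=np.array([*e,0]);nn=np.array([*n,0])
for dx in(0,):
  for tl in(0,-.04,.04):
    X=np.array([*(e*np.cos(tl)),-np.sin(tl)]);o=np.array([*m,30.])
    for k,F in(("side",g),("top",f),("wrist",w)):
        r=np.array([proj(F,o+a*X+b_*nn+[0,0,h]) for a in(100,-100) for b_ in(-15,15) for h in(0,30)]);print(tl,k,r.min(0),r.max(0))
print(finder.boxes_of("bar","wrist")[:1],finder.boxes_of("bar","top")[:1])
for q in("cradle_strap",):
    for d in finder.boxes_of(q,"side")[:1]: print(q,d)
H=np.array([*(m+62*e+36*n),66.])
for A in(1.7,1.8,1.9,2.0,2.1): print(A,"tip side",proj(g,H+86*(-np.cos(A)*nn+np.sin(A)*np.array([0,0,1]))))
E
```

```text
tcp [ 522.8 -177.5  202.4] x,y in cradle 0.9 -0.1 F [-0.  -1.1 -0.3] M [-0.06  0.13 -0.03] 23.5667
tip 369 50 102.54643510482302
tip 369 80 105.41024197646972
side [{'rect': [243.7, 227.6, 55.8, 73.1], 'score': 0.71}] [{'rect': [269.8, 228.1, 8.3, 30.6], 'score': 0.51}]
[{'rect': [243.7, 227.6, 55.8, 73.1], 'score': 0.71}]
0 side [245.3 235.2] [298.9 301.4]
0 top [368. 209.] [452.7 241.2]
0 wrist [300.3  74.2] [336.2 289.1]
-0.04 side [245.5 233.4] [298.8 303.5]
-0.04 top [368.2 208.9] [452.2 241.3]
-0.04 wrist [300.   73.8] [336.5 287. ]
0.04 side [245.1 237.1] [299.  299.2]
0.04 top [367.9 209.2] [453.2 241.2]
0.04 wrist [300.6  74.8] [336.  291.2]
[{'rect': [301.6, 75.0, 36.7, 186.4], 'score': 0.97}] [{'rect': [367.1, 208.7, 45.2, 24.9], 'score': 0.92}]
cradle_strap {'rect': [245.9, 201.7, 24.7, 39.8], 'score': 0.62}
1.7 tip side [259.7 197.4]
1.8 tip side [255.6 198. ]
1.9 tip side [251.7 198.9]
2.0 tip side [247.9 200.2]
2.1 tip side [244.4 201.9]
```

The bar is released and level; the outlines match the seated prediction. Now the strap (about 2.0 rad): I go behind it with shut fingers.

Request:
apply_moves:
  increments:
    - [-1,-0.0242,0.0218,0,0,0,0]
    - [-1,-0.0242,0.0218,0,0,0,0]
    - [-1,-0.0242,0.0218,0,0,0,0]
    - [-1,-0.0242,0.0218,0,0,0,0]
    - [-1,0,0,0,0,0,0]

```text
time_s: 24.48
ee_pos: [421.4, -87.5, 202.1]
ee_rot: [-179.7, -0.1, 76.1]
force: [-1.2, -0.3, -0.7]
gripper_width: 0.8
gripper_force: 0.0
```

Request:
apply_moves:
  increments:
    - [-1,0,0,-0.03,0,0,0]
    - [-1,0,0,-0.03,0,0,0]
    - [-1,0,0,-0.006,0,0,0]
    - [-1,0,0,0,0,0,0]

```text
time_s: 24.82
ee_pos: [425.4, -90.3, 135.1]
ee_rot: [-179.8, 0.0, 76.0]
force: [0.6, 0.8, 0.1]
gripper_width: 0.4
gripper_force: 0.0
```

```bash
python3 -c "
from h import *
report()
w=cams.grab_frame('side');print(finder.boxes_of('cradle_strap','side')[:1],status.state()['gripper_width'])"
```

```text
tcp [425.4 -90.3 135.1] x,y in cradle 62.0 115.5 F [0.6 0.8 0.1] M [-0.1   0.03 -0.02] 24.8167
side [{'rect': [243.2, 227.9, 58.2, 71.8], 'score': 0.97}] []
[{'rect': [244.6, 196.7, 28.0, 45.0], 'score': 0.72}] 0.3382690903596633
```

Request:
apply_moves:
  increments:
    - [-1,0.0233,-0.0058,0,0,0,0]
    - [-1,0.0233,-0.0058,0.002,0,0,0]
    - [-1,0.0073,-0.0018,0.0015,0,0,0]
    - [-1,0.0073,-0.0018,0.0015,0,0,0]
    - [-1,0.0075,-0.0019,-0.0005,0,0,0]

```text
time_s: 25.58
ee_pos: [495.0, -107.6, 141.3]
ee_rot: [-180.0, 0.0, 76.0]
force: [-1.3, 0.4, 0.3]
gripper_width: 0.5
gripper_force: 0.2
```

Request:
apply_moves:
  increments:
    - [-1,0.0075,-0.0019,-0.001,0,0,0]
    - [-1,0.0072,-0.0018,-0.0025,0,0,0]
    - [-1,0.0072,-0.0018,-0.003,0,0,0]
    - [-1,0.0062,-0.0016,-0.0045,0,0,0]
    - [-1,0.0062,-0.0016,-0.0045,0,0,0]

```text
time_s: 26.0
ee_pos: [529.9, -116.4, 125.0]
ee_rot: [-180.0, -0.0, 76.0]
force: [0.6, -0.2, 0.2]
gripper_width: 0.6
gripper_force: 0.2
```

```bash
python3 -c "
from h import *
f,g=report()
print(finder.boxes_of('cradle_strap','side')[:1])
H=np.array([*(m+62*e+36*n),66.]);nn=np.array([*n,0])
for A in(1.4,1.1,.9,.7,.5): print(A,'tip side',proj(g,H+86*(-np.cos(A)*nn+np.sin(A)*np.array([0,0,1]))))"
```

```text
tcp [ 529.9 -116.4  125. ] x,y in cradle 62.0 7.8 F [ 0.6 -0.2  0.2] M [-0.12  0.08 -0.02] 26.0
tip 369 50 102.66739605262285
tip 369 80 105.53120292426956
side [{'rect': [246.8, 226.5, 51.3, 71.6], 'score': 0.6}] [{'rect': [271.9, 229.8, 5.7, 27.0], 'score': 0.68}]
[{'rect': [282.3, 203.4, 16.0, 29.4], 'score': 0.41}]
1.4 tip side [272.5 198.5]
1.1 tip side [285.  203.4]
0.9 tip side [292.5 208.5]
0.7 tip side [299.  214.9]
0.5 tip side [304.2 222.2]
```

The strap follows, at about 0.8 rad. I continue down.

Request:
apply_moves:
  increments:
    - [-1,0.0048,-0.0012,-0.006,0,0,0]
    - [-1,0.0048,-0.0012,-0.006,0,0,0]
    - [-1,0.0034,-0.0008,-0.007,0,0,0]
    - [-1,0.0034,-0.0008,-0.007,0,0,0]
    - [-1,0.0012,-0.0003,-0.008,0,0,0]

```text
time_s: 26.72
ee_pos: [547.8, -120.8, 90.6]
ee_rot: [180.0, 0.0, 76.0]
force: [0.3, 0.2, -0.1]
gripper_width: 0.5
gripper_force: 0.2
```

Request:
apply_moves:
  increments:
    - [-1,0.0012,-0.0003,-0.006,0,0,0]
    - [-1,0,0,-0.002,0,0,0]
    - [-1,0,0,-0.001,0,0,0]
    - [-1,0,0,0,0,0,0]

```text
time_s: 27.05
ee_pos: [548.0, -120.8, 82.7]
ee_rot: [-180.0, 0.0, 76.0]
force: [-0.5, 1.8, 4.0]
gripper_width: 0.6
gripper_force: 1.9
```

```bash
python3 -c "
from h import *
f,g=report()
print(finder.boxes_of('cradle_strap','side')[:1])
H=np.array([*(m+62*e+36*n),66.]);nn=np.array([*n,0])
for A in(.3,.2,.1,0): print(A,'tip side',proj(g,H+86*(-np.cos(A)*nn+np.sin(A)*np.array([0,0,1]))))"
```

```text
tcp [ 548.  -120.8   82.7] x,y in cradle 62.0 -10.8 F [-0.5  1.8  4. ] M [-0.11  0.23 -0.01] 27.05
tip 369 50 102.42547415702319
tip 369 80 105.28928102866989
side [{'rect': [244.2, 227.6, 56.2, 73.2], 'score': 0.72}] [{'rect': [268.7, 227.9, 10.7, 27.3], 'score': 0.69}]
[{'rect': [280.7, 237.6, 36.0, 9.3], 'score': 0.71}]
0.3 tip side [307.8 230.3]
0.2 tip side [309.  234.4]
0.1 tip side [309.8 238.6]
0 tip side [310.1 242.7]
```

Request:
apply_moves:
  increments:
    - [-1,0,0,-0.001,0,0,0]
    - [-1,0,0,-0.001,0,0,0]
    - [-1,0,0,0,0,0,0]
    - [-1,0,0,0,0,0,0]

```text
time_s: 27.68
ee_pos: [548.0, -120.8, 82.5]
ee_rot: [180.0, 0.0, 76.0]
force: [-4.2, 1.0, 15.1]
gripper_width: 0.0
gripper_force: 8.1
```

Request:
apply_moves:
  increments:
    - [-1,0,0,0.01,0,0,0]
    - [-1,0,0,0.03,0,0,0]
    - [-1,0,0,0.04,0,0,0]
    - [-1,0,0,0.04,0,0,0]
    - [-1,0,0,0.02,0,0,0]

```text
time_s: 28.1
ee_pos: [550.2, -121.3, 225.2]
ee_rot: [179.6, -0.0, 76.0]
force: [0.9, -0.1, 0.7]
gripper_width: 0.3
gripper_force: 0.0
```

Request:
apply_moves:
  increments:
    - [-1,-0.02,0.005,0.01,0,0,0]
    - [-1,0,0,0,0,0,0]
    - [-1,0,0,0,0,0,0]

```text
time_s: 28.35
ee_pos: [528.2, -115.8, 230.8]
ee_rot: [179.9, -0.0, 76.0]
force: [0.6, -0.1, 0.2]
gripper_width: 0.6
gripper_force: 0.0
```

```bash
python3 -c "
from h import *
f,g=report(); w=cams.grab_frame('wrist')
print(finder.boxes_of('cradle_strap','wrist')[:1])
g=cams.grab_frame('side');print(finder.boxes_of('cradle_strap','side')[:1])
o=np.zeros((450,760,3),np.uint8);o[:,:360]=cv2.resize(g['color'][180:305,220:320,::-1],(360,450));o[:250,360:]=cv2.resize(w['color'][:,:,::-1],(400,250))
cv2.imwrite('pics/end.png',o)
H=np.array([*(m+62*e+36*n),66.]);nn=np.array([*n,0])
for A in(.2,.1,0): 
  u=-np.cos(A)*nn+np.sin(A)*np.array([0,0,1]);v=np.sin(A)*nn+np.cos(A)*np.array([0,0,1]);r=np.array([proj(g,H+a*u+b*v+[*(c*e),0]) for a,b in((0,2.5),(86,-2.5),(86,12.5)) for c in(-7,7)]);print(A,r.min(0),r.max(0))"
```

```text
tcp [ 528.2 -115.8  230.8] x,y in cradle 62.1 9.6 F [ 0.6 -0.1  0.2] M [-0.11  0.05  0.01] 28.35
tip 369 50 102.06259131362368
tip 369 80 104.92639818527039
side [{'rect': [245.0, 226.6, 55.2, 73.4], 'score': 0.86}] [{'rect': [269.3, 227.1, 11.0, 30.0], 'score': 0.66}]
[{'rect': [291.8, 174.7, 93.0, 20.5], 'score': 0.96}]
[{'rect': [267.3, 234.6, 45.0, 15.3], 'score': 0.58}]
0.2 [266.2 227. ] [310.3 239.3]
0.1 [266.3 231.1] [310.9 241.2]
0 [266.4 235.3] [311.1 245.4]
```

View pics/end.png

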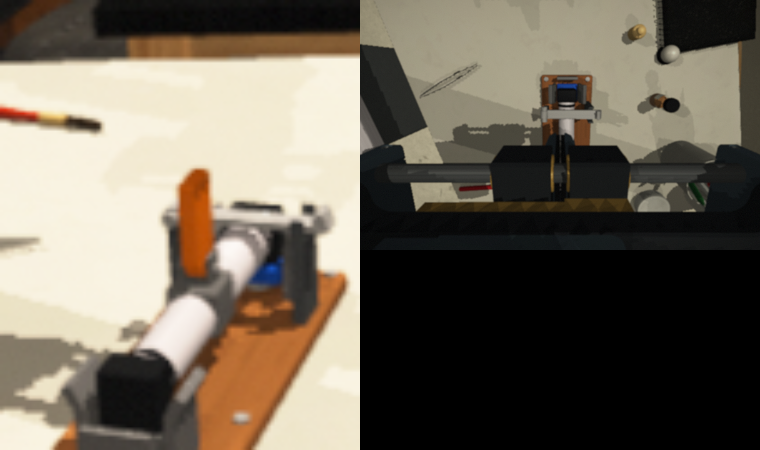

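The strap is level in the fork (side box rows 235–250 match angle 0), the bar lies in both saddles, the weight and vial stand, and the gripper is clear. I hand in.

```bash
python3 -c "
from workcell import env
print(env.job_done())"
```

```text
the job is handed in; nothing more can be done
None
```

I've handed the job in: the bar lies level in both saddles with its heavy (+y) end on the blue pad, the strap is down in its catch, and the weight and vial are still standing; the hand-in gave no verdict, and the first lowering missed the pad, so I set the bar down and gripped it again.

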